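# Fit the fume extractor's fresh bayonet filter

## Task

Fit the fresh blue filter cartridge to the port on top of the white fume extractor: let its lugs drop into the port's two slots, push it in against the spring and twist it a quarter turn clockwise until the spring lifts it into its locking notches, then let go. Handle it gently and never force it down where it does not go in, for the slots have to be found by feel. Leave the grey spent cartridge and the pigment bottles where they are.

Things in the scene. Friction and masses are not known exactly. Their poses are not given: they have to be found in the camera images.
- cartridge: Fresh filter cartridge, upright, 92 mm tall, 0.15 to 0.3 kg. Origin: centre of its underside; z up its axis. White neck, radius 20 mm (tapered to 14 mm in the lowest 6 mm), to z = 28 mm; blue canister, radius 36 mm, z = 28 to 58 mm. At the start it hangs by the canister in a wooden ring stand 32 mm tall, 84 mm across (origin 4 mm above the table): lift straight up.
- cartridge_bar (a point): Middle of the white grip bar on top of the cartridge, 75 mm above its origin, same axes. The bar is 14 mm thick (y), 64 mm long (x) and 34 mm tall (z = 58 to 92 mm of the cartridge). A half turn gives the same shape.
- cartridge_lugs (a point): Centre of the neck at the height of the two lugs, 13 mm above the cartridge's origin, same axes. The lugs stand out at +x and -x (in line with the bar), are 8 mm wide (y) and 6 mm tall, and their ends are 28.5 mm from the axis.
- extractor: Fixed white fume extractor, 180 x 180 x 70 mm; origin at the centre of its underside, z up. A black collar (the port, 76 mm outer diameter, 36 mm tall, bore 45 mm) stands at the centre of its top. Orange index lines on the top mark its x axis (+x and -x).
- port_mouth (a point): Centre of the port's upper rim, 106 mm above the table, axes of the extractor. Its top is a grey ledge 8 mm thick with two opposite slots for the lugs, 12 mm wide, reaching 31 mm from the axis. The collar sits turned by an unmeasured angle: the slots lie up to 0.5 rad either way of the extractor's x axis. Lugs lying on the ledge: cartridge origin 10 mm below here.
- port_spring (a point): Top of the sprung brass plate at rest, 14 mm below the port's mouth. Lugs in the slots, the cartridge sinks to here by its weight and is held up. Pushing in takes 5 N, then 0.8 N more per mm. From 24 mm below the mouth (13 N) the lugs are under the ledge and can turn; the canister meets the rim at 28 mm (16 N). Over 60 N between cartridge and port counts as damage.
- port_lock (a point): Where the cartridge's origin lies when locked, 20 mm below the port's mouth. Pushed in, it turns only clockwise seen from above. 1.57 rad on from the middle of the slots the lugs lie under the middle of two notches, 13 mm wide and 4 mm deep, in the ledge; a hard stop follows about 0.1 rad beyond. Let go there, the spring lifts the lugs into the notches.
- spent: Spent cartridge, grey canister and black bar, the same size as the fresh one, in the other wooden stand. Leave alone. The two may swap stands.
- gold: Gold pigment bottle with black cap, radius 15 mm, 62 mm tall, origin at the centre of its underside. Leave alone.
- cobalt: Blue pigment bottle with black cap, radius 15 mm, 62 mm tall, origin at the centre of its underside. Leave alone.

How it is judged (in metres and radians):
On the way:
1. the cartridge is pushed into the port against its spring, its lugs below the ledge (origin over 22.5 mm below the port's mouth) (z of cartridge in the frame of port_mouth below -0.0225 m and horizontal distance between cartridge and port_mouth below 0.008 m), for 0.1 s.
At the end, for the whole second after the job is handed in: The cartridge is locked in the port and at rest: its origin 18.2 to 21.8 mm below the port's mouth (held there by the notches against the spring), within 5 mm of the port's axis, upright within 0.1 rad, its bar within 0.75 rad of the extractor's y axis (z of cartridge in the frame of port_mouth between -0.0218 and -0.0182 m and horizontal distance between cartridge and port_mouth below 0.005 m and angle between cartridge's own z axis and vertical below 0.1 rad and angle between the x axis of cartridge and the y axis of extractor, either way round below 0.75 rad and linear speed of cartridge below 0.02 m/s); the robot touches nothing.
It fails at once if the cartridge is forced on the port with more than 60 N (contact force between cartridge and port above 60 N).
It fails at once if the spent cartridge is moved more than 15 mm (distance of spent from where it was at the start of the episode above 0.015 m).
It fails at once if the gold bottle is moved more than 15 mm or knocked over (distance of gold from where it was at the start of the episode above 0.015 m or angle between gold's own z axis and vertical above 0.5 rad).
It fails at once if the blue bottle is moved more than 15 mm or knocked over (distance of cobalt from where it was at the start of the episode above 0.015 m or angle between cobalt's own z axis and vertical above 0.5 rad).
It also fails if it takes over 72 s, if anything falls off the work surface, if the arm or the gripper's body presses on something with over 40 N, if the wrist force passes 120 N, or if a joint passes its speed limit or range.

## Robot

A 6-joint arm with a two-finger parallel gripper is mounted at the origin on the work surface. World frame = base frame: x ahead of the robot, y to its left, z up, the work surface at z = 0. Lengths are in mm, angles in degrees, forces in N, time in s.
With the tool pointing down it reaches from about 350 to 850 mm from the base axis. Payload 8.1 kg.
Tool frame: the origin (TCP) lies midway between the tips of the shut fingers; the grasp point (between the pads) lies 19 mm behind it; z points along the fingers, y is the line along which they close (so a half turn about z gives the same grasp; the last joint's range is limited). The gripper opens to 85 mm and grips with 20 to 120 N. Pads are 22 mm wide; open, the fingers measure 114 mm over their backs; the gripper's body (76 mm by 85 mm) begins 54 mm behind the grasp point. The pads swing forward as they close: fully open they stand 13 mm farther back than shut.
Start: joints at [-82.128, 7.471, 85.268, -0, 87.261, -4.893], TCP at [132.597, -585.169, 231.292] pointing down, gripper open.
Joint ranges: [-169.43, 169.43], [-51.17, 129.36], [1.28, 143.12], [-76.62, 256.62], [0, 156.53], [-152.29, 152.29]. Speed limits (degrees/s): [136.94, 136.94, 159.86, 180, 180, 180].

## Interface

Orientations are given as [roll, pitch, yaw] about the fixed x, y, z axes, in that order (R = Rz(yaw) Ry(pitch) Rx(roll)).
In Python, from bench import sense, snapshot, camera_params, hand_in, masks_of, pinpoint gives the robot as it stands.
- The arm moves only by the tool step_arm, never from a script. Its argument "targets" is a list of rows, each an object with "angular": the turn, a rotation vector about the tool's x, y, z scaled (see below), a list of three; "dp": the shift along the tool's x, y, z scaled (see below), a list of three; "fingers": the closure, from 0 (fully open) to 1 (shut). A call has exactly 8 rows; each row is the pose to reach, as a shift and turn from the pose commanded when the call began, along the tool's axes at that moment, turning the shorter way round; what a row does not reach only later rows make up. The controller multiplies each number of a shift by 0.2 m and each number of a turn by 180 degrees. A row lasts 1/8 s, in which the tool goes at most 62.5 mm and 10.7 degrees, less where a joint would pass 70% of its speed; a pose out of reach is approached as far as the arm can. A call with a number of a shift or a turn outside -1 to 1 is refused whole. A call with a gripper value outside its range is refused whole. The fingers move at their own pace and stop on an object; "newtons" is the grip in N (left out, the last holds). Time passes only in rows, so rows that repeat a pose let the fingers close, or fill a call up. It gives the time, the measured TCP pose, the force, the opening and the grip force at its end, in the units of the state.
- sense(): the state, without advancing time (a new reading comes with each control period).
- snapshot(name): name is "scene" or "top"; returns the picture (480x640x3 uint8, blue, green, red); there is no depth.
- camera_params(name): a dict with "vfov" (degrees; the focal length in pixels is half the picture's height over the tangent of half this angle, whatever the lens; pixels are square), "cx", "cy" (the principal point, pixels), "R" (3x3) and "t" (3): a world point X has camera coordinates R X + t. Camera axes: x right, y down, z forward; pixel columns grow to the right and rows downward; lengths in mm; the calibration is good to about 2 mm. A picture is of the moment at which its call begins. camera_params takes no time and is no camera call.
- hand_in(): hands the job in; it is judged then, once.
Trained networks look in the newest picture that a camera, given by its name, has taken for a name from the list of things; names that differ only in an ending like _2 or _b are one class to them, and where a whole thing is asked for, a point or a joint stands for the part that bears it (a point fixed in the world has none). Each returns a list of dicts, best first, with "conf" (0 to 1); they miss things now and then, are a little off and sometimes report something else, mostly with a low value. They report only what shows in the picture. A call takes as long as a camera call.
- masks_of(camera, label): "pixels" (480x640 bool, what is visible of it) and "at" ([column, row] in pixels, amid what is visible of it).
- pinpoint(camera, label): "at" ([column, row] in pixels: a listed point, or the origin of a listed thing).
The state is a dict: "time": time; "joint_pos": joint angles; "qd": joint speeds; "joint_efforts": joint torques, N m; "tool_pos": TCP position; "tcp_rot": TCP orientation; "ft_force": force on the tool from outside, world axes, zero at the start; "wrist_torque": the same for the moment, N m; "finger_gap": finger opening in mm; "grip_force": force on a finger pad.
Only numpy, scipy, OpenCV 4.12 (cv2) and the standard library are available. Lean on these libraries where they do the work, as an engineer would, in place of code of your own. Each camera call takes 0.05 s, during which the arm holds its last target. There are 200 camera calls.

## Working session

There is one attempt and no reset: what is moved stays moved. The work goes in short steps, Python scripts to look and compute and a tool call to move; the robot and the scene stay as the last step left them, time stands still between calls to the robot, and variables do not carry over. Pictures are saved under pics/ and viewed, at most 10 in all, crops included, and the job is handed in when it is done.

Besides the shell and the picture viewer there is one more tool, called after "Emit:" as name(argument=value, ...), one argument or row to a line, values as JSON. step_arm: Moves the arm, as the interface text tells. Its arguments: {"type":"object","properties":{"targets":{"type":"array","items":{"type":"object","properties":{"angular":{"type":"array","items":{"type":"number","minimum":-1,"maximum":1}},"dp":{"type":"array","items":{"type":"number","minimum":-1,"maximum":1}},"fingers":{"type":"number"}}}},"newtons":{"type":"number"}},"required":["targets"]}

```bash
mkdir -p pics; ls; cat > h.py <<'E'
import numpy as np, cv2
from bench import *
def P(n):
    c=camera_params(n); return c, 240/np.tan(np.radians(c['vfov'])/2)
def ray(n,uv):
    c,f=P(n); R=np.array(c['R']);t=np.array(c['t'])
    return -R.T@t, R.T@np.array([(uv[0]-c['cx'])/f,(uv[1]-c['cy'])/f,1])
def atz(n,uv,z):
    o,d=ray(n,uv); return o+d*(z-o[2])/d[2]
def proj(n,X):
    c,f=P(n); q=np.array(c['R'])@X+np.array(c['t']); return q[:2]/q[2]*f+[c['cx'],c['cy']]
def tri(ps):
    A=np.zeros((3,3));b=np.zeros(3)
    for n,uv in ps:
        o,d=ray(n,uv); d=d/np.linalg.norm(d); M=np.eye(3)-np.outer(d,d); A+=M;b+=M@o
    return np.linalg.solve(A,b)
E
python3 - <<'E'
from h import *
np.set_printoptions(precision=1,suppress=True)
for n in('scene','top'):
    cv2.imwrite(f'pics/{n}0.png',snapshot(n)); o,d=ray(n,(320,240)); print(n,camera_params(n)['vfov'],o,d)
Z=dict(cartridge=4,cartridge_bar=79,port_mouth=106,extractor=0,spent=4,gold=0,cobalt=0)
for k in Z:
    for n in('scene','top'):
        print(k,n,[(round(r['conf'],2),np.array(r['at']),atz(n,r['at'],Z[k])) for r in pinpoint(n,k)[:2]])
print(sense())
E
```

```text
pics
scene 42.047989792844874 [1201.1  167.9  882.7] [-0.6 -0.2 -0.8]
top 55.87397810798482 [499.9 -42.2 777.5] [ 0.1 -0.  -1. ]
cartridge scene [(0.8, array([221.9, 218.9]), array([ 520.2, -275.5,    4. ]))]
cartridge top [(0.72, array([183.1, 240. ]), array([608.8, 188.9,   4. ])), (0.66, array([455.4, 294.6]), array([ 524.1, -279.1,    4. ]))]
cartridge_bar scene [(0.82, array([212.4, 191.2]), array([ 522.5, -281.9,   79. ]))]
cartridge_bar top [(0.63, array([471. , 291.7]), array([ 526.6, -280.4,   79. ]))]
port_mouth scene []
port_mouth top [(0.8, array([181.9, 237.8]), array([597.7, 160.4, 106. ]))]
extractor scene [(0.72, array([446.8, 312.8]), array([593.2, 169.3,   0. ]))]
extractor top [(0.74, array([200.1, 248.7]), array([594.8, 160. ,   0. ]))]
spent scene [(0.85, array([290.7, 227.8]), array([ 500.8, -143.7,    4. ]))]
spent top [(0.75, array([376.9, 312. ]), array([ 492.4, -145. ,    4. ]))]
gold scene [(0.65, array([264.5, 327.9]), array([ 715.8, -109.5,   -0. ]))]
gold top [(0.62, array([457.3, 293.1]), array([ 526.8, -283.6,    0. ])), (0.52, array([353.6, 183. ]), array([ 717.3, -104.1,    0. ]))]
cobalt scene [(0.82, array([221.6, 317.6]), array([ 719.6, -185.3,    0. ])), (0.51, array([211.8, 190.4]), array([ 454.2, -328.2,   -0. ]))]
cobalt top [(0.74, array([404.7, 183. ]), array([ 719.3, -194.8,    0. ]))]
{'time': 0.8, 'joint_pos': array([-82.1,   7.5,  85.3,  -0. ,  87.3,  -4.9]), 'qd': array([-0.1,  0.1,  0. ,  0. ,  0. ,  0.1]), 'joint_efforts': array([ -0. , -56.9, -50.1,  -0. ,   0. ,   0. ]), 'tool_pos': array([ 132.6, -585.2,  231.3]), 'tcp_rot': array([180. ,   0. ,  12.8]), 'ft_force': array([ 0.6,  0.1, -0.4]), 'wrist_torque': array([ 0.,  0., -0.]), 'grip_force': 0.0, 'finger_gap': 85.54523229483303}
```

View pics/top0.png

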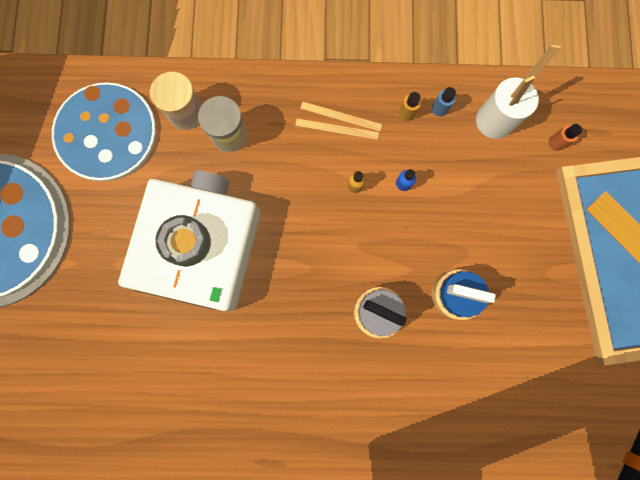

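```bash
python3 - <<'E'
from h import *
im=cv2.imread('pics/top0.png')
a=cv2.resize(im[185:295,125:240],(575,550),interpolation=cv2.INTER_CUBIC)
cv2.imwrite('pics/port.png',a)
a=cv2.resize(im[245:345,420:520],(600,600),interpolation=cv2.INTER_CUBIC)
cv2.imwrite('pics/cart.png',a)
E
```

```text
(no output)
```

View pics/port.png

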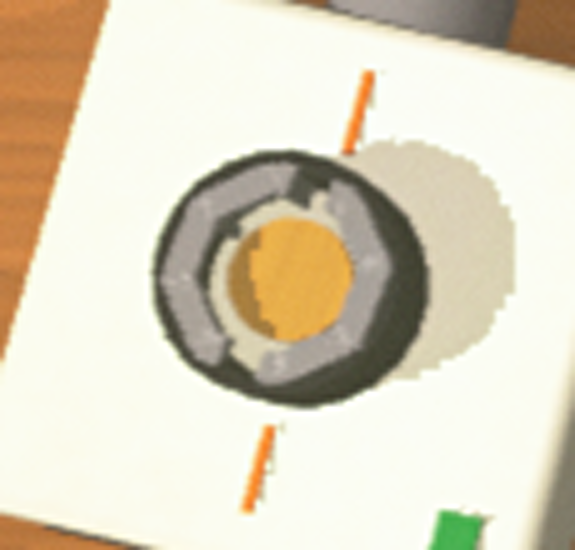

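View pics/cart.png

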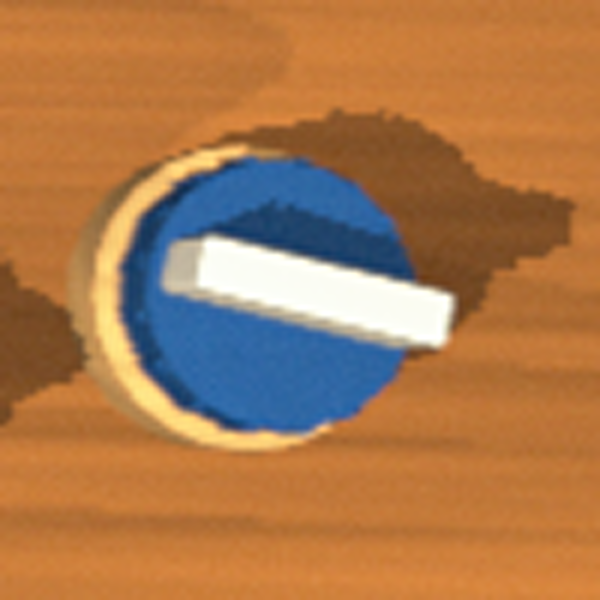

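The top view shows the blue cartridge with its white bar at about (471,293), the spent one at (380,312), and the port at (182,239). In the port crop the dark slots are at about (187,223) and (173,257). The bar's top face centre is at about (474,294).

```bash
python3 - <<'E'
from h import *
np.set_printoptions(precision=1,suppress=True)
pc=lambda x,y:(125+x/5-.4,185+y/5-.4); cc=lambda x,y:(420+x/6-.4,245+y/6-.4)
ang=lambda a,b:np.degrees(np.arctan2(*(b-a)[1::-1]))%180
s=[atz('top',pc(*p),104) for p in((308,188),(238,362))]; print('slots',s,(s[0]+s[1])/2,ang(*s))
l=[atz('top',pc(*p),70) for p in((370,72),(348,152),(270,427),(247,512))];print('lines',(l[0]+l[3])/2,(l[1]+l[2])/2,ang(l[0],l[3]))
c=[atz('top',cc(*p),96) for p in((210,237),(457,293),(445,347),(198,290))];print('bar',np.mean(c,0),ang(c[0],c[1]),ang(c[3],c[2]),np.linalg.norm(c[0]-c[1]))
im=cv2.imread('pics/top0.png')
# dark collar outer top ellipse fit against projected circle
print('mouth2', tri([('scene',pinpoint('scene','extractor')[0]['at']),('top',pinpoint('top','extractor')[0]['at'])]))
print('bar tri',tri([('scene',(212.4,191.2)),('top',(471,291.7))]))
# check: reprojected circle overlay
for (c0) in [(597,161)]:
    for r,z,col in((38,106,(0,0,255)),(22.5,106,(0,255,0))):
        pts=np.array([proj('top',np.array([c0[0]+r*np.cos(a),c0[1]+r*np.sin(a),z])) for a in np.linspace(0,6.28,60)])
        pts=((pts-[125,185]+.4)*5).astype(int)
        big=cv2.resize(im[185:295,125:240],(575,550),interpolation=cv2.INTER_CUBIC) if r==38 else big
        cv2.polylines(big,[pts],True,col,1)
cv2.imwrite('pics/ov.png',big)
E
```

```text
slots [array([621.9, 156.1, 104. ]), array([568.9, 173.6, 104. ])] [595.4 164.8 104. ] 161.70970146753302
lines [595.9 163.7  70. ] [596.1 163.7  70. ] 167.944062508889
bar [ 523.8 -279.3   96. ] 78.26261231837381 78.06091256566697 63.17577957144331
mouth2 [593.8 165.   -2. ]
bar tri [ 526.5 -279.    83.7]
```

View pics/ov.png

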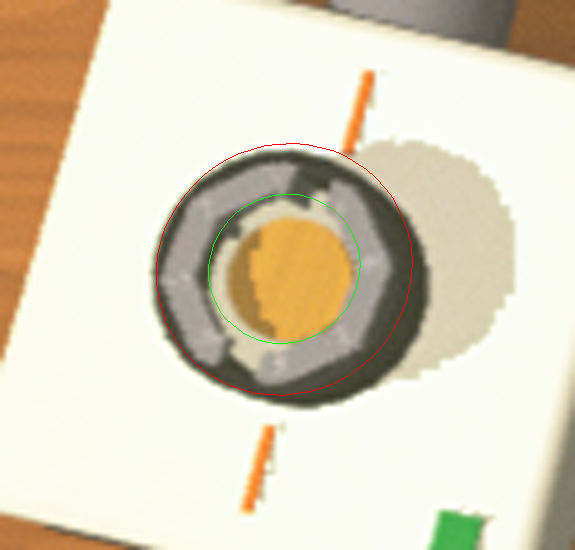

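The red overlay circle sits slightly high, so the port centre is about (595,163). The slot axis is at about 162°, the bar axis at about 78°.

Emit:
step_arm(
  targets=[
    {"dp":[0.125,-0.06,0],"angular":[0,0,-0.05],"fingers":0},
    {"dp":[0.25,-0.12,0],"angular":[0,0,-0.1],"fingers":0},
    {"dp":[0.375,-0.18,0],"angular":[0,0,-0.15],"fingers":0},
    {"dp":[0.5,-0.235,0],"angular":[0,0,-0.2],"fingers":0},
    {"dp":[0.65,-0.3,0],"angular":[0,0,-0.25],"fingers":0},
    {"dp":[0.8,-0.375,0],"angular":[0,0,-0.3],"fingers":0},
    {"dp":[0.95,-0.44,0],"angular":[0,0,-0.35],"fingers":0},
    {"dp":[1,-0.47,0],"angular":[0,0,-0.363],"fingers":0},
  ],
)

```text
time: 1.9
tool_pos: [308.1, -448.3, 231.4]
tcp_rot: [180.0, -0.0, 78.3]
ft_force: [-0.5, -0.3, 0.4]
finger_gap: 85.2
grip_force: 0.0
```

```bash
cat >> h.py <<'E'
def go(x,y,z,yaw):
    s=sense(); p=s['tool_pos']; r=s['tcp_rot']; ps=np.radians(r[2]); d=np.array([x,y,z])-p
    t=[d[0]*np.cos(ps)+d[1]*np.sin(ps), d[0]*np.sin(ps)-d[1]*np.cos(ps), -d[2]]
    w=(yaw-r[2]+180)%360-180
    print('t',round(s['time'],2),'tcp',p.round(1),r.round(1),'F',np.round(s['ft_force'],1),'T',np.round(s['wrist_torque'],2),'gap',round(s['finger_gap'],1),'grip',round(s['grip_force'],1))
    print('dp',np.round(np.array(t)/200,3),'ang z',round(-w/180,4))
E
python3 -c "
from h import *
go(524,-279,231,78.2)"
```

```text
t 1.9 tcp [ 308.1 -448.3  231.4] [180.   -0.   78.3] F [-0.5 -0.3  0.4] T [ 0.06 -0.04 -0.03] gap 85.2 grip 0.0
dp [1.048 0.885 0.002] ang z 0.0006
```

Emit:
step_arm(
  targets=[
    {"dp":[0.12,0.1,0],"fingers":0},
    {"dp":[0.26,0.22,0.0],"fingers":0},
    {"dp":[0.42,0.35,0.05],"fingers":0},
    {"dp":[0.58,0.49,0.1],"fingers":0},
    {"dp":[0.74,0.63,0.15],"fingers":0},
    {"dp":[0.9,0.77,0.2],"fingers":0},
    {"dp":[1,0.88,0.25],"fingers":0},
    {"dp":[1,0.885,0.25],"fingers":0},
  ],
)

```text
validation failed for argument at $.ta...
```

```bash
python3 -c "
from h import *
go(524,-279,66,78.2)
a=snapshot('scene');cv2.imwrite('pics/s1.png',cv2.resize(a[100:260,130:340],(787,600),interpolation=cv2.INTER_CUBIC))
b=snapshot('top')
print(pinpoint('scene','cartridge_bar'),pinpoint('top','cartridge_bar'))
"
```

```text
t 1.9 tcp [ 308.1 -448.3  231.4] [180.   -0.   78.3] F [-0.5 -0.3  0.4] T [ 0.06 -0.04 -0.03] gap 85.2 grip 0.0
dp [1.048 0.885 0.827] ang z 0.0006
[{'at': [211.9, 192.3], 'conf': 0.72}] [{'at': [470.8, 291.2], 'conf': 0.56}, {'at': [456.0, 293.6], 'conf': 0.47}]
```

View pics/s1.png

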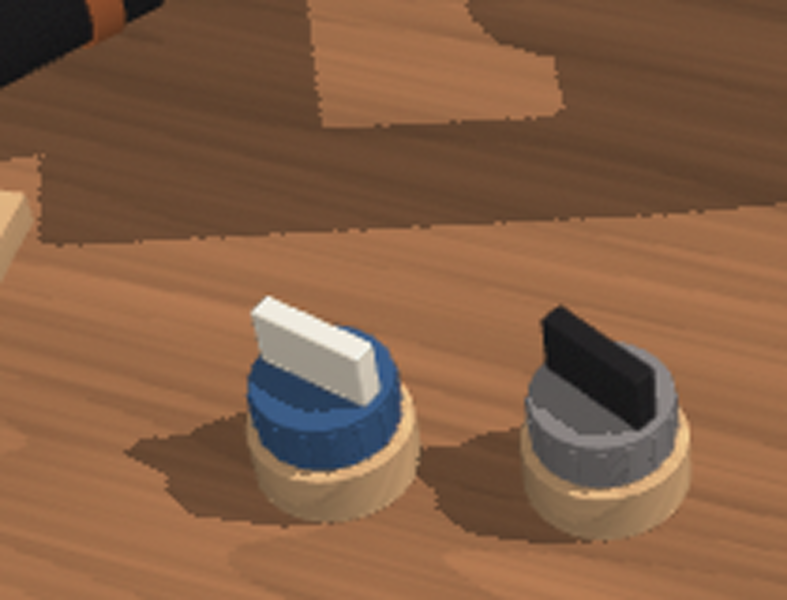

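The move was refused, probably because I left out "angular". The scene crop shows the blue cartridge upright in its stand, bar around (212,190), and the spent one beside it at about (290,200).

Emit:
step_arm(
  targets=[
    {"dp":[0.12,0.1,0],"angular":[0,0,0],"fingers":0},
    {"dp":[0.26,0.22,0],"angular":[0,0,0],"fingers":0},
    {"dp":[0.42,0.35,0.05],"angular":[0,0,0],"fingers":0},
    {"dp":[0.58,0.49,0.1],"angular":[0,0,0],"fingers":0},
    {"dp":[0.74,0.63,0.15],"angular":[0,0,0],"fingers":0},
    {"dp":[0.9,0.77,0.2],"angular":[0,0,0],"fingers":0},
    {"dp":[1,0.88,0.25],"angular":[0,0,0],"fingers":0},
    {"dp":[1,0.885,0.25],"angular":[0,0,0],"fingers":0},
  ],
)

```text
time: 3.1
tool_pos: [521.5, -289.6, 179.9]
tcp_rot: [-179.9, -0.0, 78.1]
ft_force: [-0.8, -0.5, 0.8]
finger_gap: 85.4
grip_force: 0.0
```

```bash
python3 -c "
from h import *
go(524,-279,67,78.2)
"
```

```text
t 3.1 tcp [ 521.5 -289.6  179.9] [-179.9   -0.    78.1] F [-0.8 -0.5  0.8] T [ 0.01  0.05 -0.04] gap 85.4 grip 0.0
dp [0.055 0.001 0.565] ang z -0.0006
```

Emit:
step_arm(
  targets=[
    {"dp":[0.05,0,0.08],"angular":[0,0,0],"fingers":0},
    {"dp":[0.055,0,0.18],"angular":[0,0,0],"fingers":0},
    {"dp":[0.055,0,0.28],"angular":[0,0,0],"fingers":0},
    {"dp":[0.055,0,0.38],"angular":[0,0,0],"fingers":0},
    {"dp":[0.055,0,0.48],"angular":[0,0,0],"fingers":0},
    {"dp":[0.055,0,0.54],"angular":[0,0,0],"fingers":0},
    {"dp":[0.055,0,0.565],"angular":[0,0,0],"fingers":0},
    {"dp":[0.055,0,0.565],"angular":[0,0,0],"fingers":0},
  ],
)

```text
time: 4.1
tool_pos: [523.7, -279.4, 68.3]
tcp_rot: [180.0, 0.0, 78.1]
ft_force: [0.9, -0.4, 0.3]
finger_gap: 85.4
grip_force: 0.0
```

Emit:
step_arm(
  newtons=30,
  targets=[
    {"dp":[0,0,0],"angular":[0,0,0],"fingers":0.4},
    {"dp":[0,0,0],"angular":[0,0,0],"fingers":0.6},
    {"dp":[0,0,0],"angular":[0,0,0],"fingers":0.8},
    {"dp":[0,0,0],"angular":[0,0,0],"fingers":1},
    {"dp":[0,0,0],"angular":[0,0,0],"fingers":1},
    {"dp":[0,0,0],"angular":[0,0,0],"fingers":1},
    {"dp":[0,0,0],"angular":[0,0,0],"fingers":1},
    {"dp":[0,0,0],"angular":[0,0,0],"fingers":1},
  ],
)

```text
time: 5.1
tool_pos: [523.7, -279.5, 68.6]
tcp_rot: [180.0, 0.0, 78.1]
ft_force: [-0.8, 0.1, 4.2]
finger_gap: 13.6
grip_force: 30.7
```

```bash
python3 -c "
from h import *
go(524,-279,67,78.2)
"
```

```text
t 5.1 tcp [ 523.7 -279.5   68.6] [180.    0.   78.1] F [-0.8  0.1  4.2] T [0.03 0.12 0.02] gap 13.6 grip 30.7
dp [0.003 0.001 0.008] ang z -0.0005
```

Emit:
step_arm(
  newtons=70,
  targets=[
    {"dp":[0,0,0],"angular":[0,0,0],"fingers":1},
    {"dp":[0,0,0],"angular":[0,0,0],"fingers":1},
    {"dp":[0,0,-0.05],"angular":[0,0,0],"fingers":1},
    {"dp":[0,0,-0.15],"angular":[0,0,0],"fingers":1},
    {"dp":[0,0,-0.3],"angular":[0,0,0],"fingers":1},
    {"dp":[0,0,-0.45],"angular":[0,0,0],"fingers":1},
    {"dp":[0,0,-0.6],"angular":[0,0,0],"fingers":1},
    {"dp":[0,0,-0.65],"angular":[0,0,0],"fingers":1},
  ],
)

```text
time: 6.1
tool_pos: [524.8, -280.0, 202.0]
tcp_rot: [179.7, 0.1, 78.1]
ft_force: [-0.4, 0.4, -2.8]
finger_gap: 13.2
grip_force: 68.3
```

```bash
python3 -c "
from h import *
go(595,163,200,161.7)
"
```

```text
t 6.1 tcp [ 524.8 -280.   202. ] [1.797e+02 1.000e-01 7.810e+01] F [-0.4  0.4 -2.8] T [-0.02 -0.04 -0.01] gap 13.2 grip 68.3
dp [ 2.24  -0.113  0.01 ] ang z -0.4644
```

Emit:
step_arm(
  targets=[
    {"dp":[0.08,0,0],"angular":[0,0,0],"fingers":1},
    {"dp":[0.2,-0.01,0],"angular":[0,0,0],"fingers":1},
    {"dp":[0.34,-0.015,0],"angular":[0,0,0],"fingers":1},
    {"dp":[0.48,-0.025,0],"angular":[0,0,0],"fingers":1},
    {"dp":[0.62,-0.03,0],"angular":[0,0,0],"fingers":1},
    {"dp":[0.76,-0.04,0],"angular":[0,0,0],"fingers":1},
    {"dp":[0.9,-0.045,0],"angular":[0,0,0],"fingers":1},
    {"dp":[1,-0.05,0],"angular":[0,0,0],"fingers":1},
  ],
)

```text
time: 7.1
tool_pos: [554.1, -79.2, 196.5]
tcp_rot: [-179.8, -0.0, 78.2]
ft_force: [0.1, -0.2, -1.8]
finger_gap: 13.0
grip_force: 68.3
```

Emit:
step_arm(
  targets=[
    {"dp":[0.12,0,0],"angular":[0,0,-0.05],"fingers":1},
    {"dp":[0.25,-0.01,0],"angular":[0,0,-0.1],"fingers":1},
    {"dp":[0.38,-0.015,0],"angular":[0,0,-0.15],"fingers":1},
    {"dp":[0.5,-0.025,0],"angular":[0,0,-0.2],"fingers":1},
    {"dp":[0.63,-0.03,0],"angular":[0,0,-0.25],"fingers":1},
    {"dp":[0.76,-0.04,0],"angular":[0,0,-0.3],"fingers":1},
    {"dp":[0.9,-0.045,0],"angular":[0,0,-0.35],"fingers":1},
    {"dp":[1,-0.05,0],"angular":[0,0,-0.4],"fingers":1},
  ],
)

```text
time: 8.1
tool_pos: [585.7, 117.8, 197.1]
tcp_rot: [-179.9, -0.1, 150.4]
ft_force: [-0.0, -0.3, -1.3]
finger_gap: 12.9
grip_force: 68.3
```

```bash
python3 -c "
from h import *
go(595,163,190,161.7)
"
```

```text
t 8.1 tcp [585.7 117.8 197.1] [-1.799e+02 -1.000e-01  1.504e+02] F [-0.  -0.3 -1.3] T [0.02 0.01 0.  ] gap 12.9 grip 68.3
dp [0.071 0.219 0.035] ang z -0.0626
```

Emit:
step_arm(
  targets=[
    {"dp":[0.02,0.05,0],"angular":[0,0,-0.02],"fingers":1},
    {"dp":[0.04,0.12,0],"angular":[0,0,-0.04],"fingers":1},
    {"dp":[0.06,0.18,0],"angular":[0,0,-0.06],"fingers":1},
    {"dp":[0.07,0.21,0],"angular":[0,0,-0.06],"fingers":1},
    {"dp":[0.07,0.215,0],"angular":[0,0,-0.06],"fingers":1},
    {"dp":[0.07,0.215,0],"angular":[0,0,-0.06],"fingers":1},
    {"dp":[0.07,0.215,0],"angular":[0,0,-0.06],"fingers":1},
    {"dp":[0.07,0.215,0],"angular":[0,0,-0.06],"fingers":1},
  ],
)

```text
time: 9.1
tool_pos: [595.8, 160.1, 198.4]
tcp_rot: [180.0, 0.0, 160.9]
ft_force: [0.9, 0.3, -2.3]
finger_gap: 12.7
grip_force: 68.3
```

```bash
python3 -c "
from h import *
go(595,163,180,161.7)
for n in ('scene','top'):
  a=snapshot(n);cv2.imwrite('pics/p_%s.png'%n,a)
  for k in ('cartridge','cartridge_lugs','port_mouth'): print(n,k,pinpoint(n,k)[:2])
a=cv2.imread('pics/p_scene.png'); cv2.imwrite('pics/p1.png',cv2.resize(a[190:340,350:550],(800,600),interpolation=cv2.INTER_CUBIC))
print(proj('scene',np.array([595,163,106.])),proj('scene',np.array([595,163,sense()['tool_pos'][2]-64.5])))
"
```

```text
t 9.1 tcp [595.8 160.1 198.4] [180.    0.  160.9] F [ 0.9  0.3 -2.3] T [0.04 0.01 0.  ] gap 12.7 grip 68.3
dp [0.008 0.012 0.092] ang z -0.0046
scene cartridge [{'at': [454.9, 262.9], 'conf': 0.68}]
scene cartridge_lugs [{'at': [457.1, 233.2], 'conf': 0.37}]
scene port_mouth [{'at': [455.0, 264.7], 'conf': 0.27}]
top cartridge [{'at': [179.0, 238.0], 'conf': 0.88}]
top cartridge_lugs [{'at': [171.5, 233.3], 'conf': 0.7}, {'at': [404.9, 181.8], 'conf': 0.63}]
top port_mouth []
[452.04828108 274.78220975] [454.72351925 263.7691388 ]
```

View pics/p1.png

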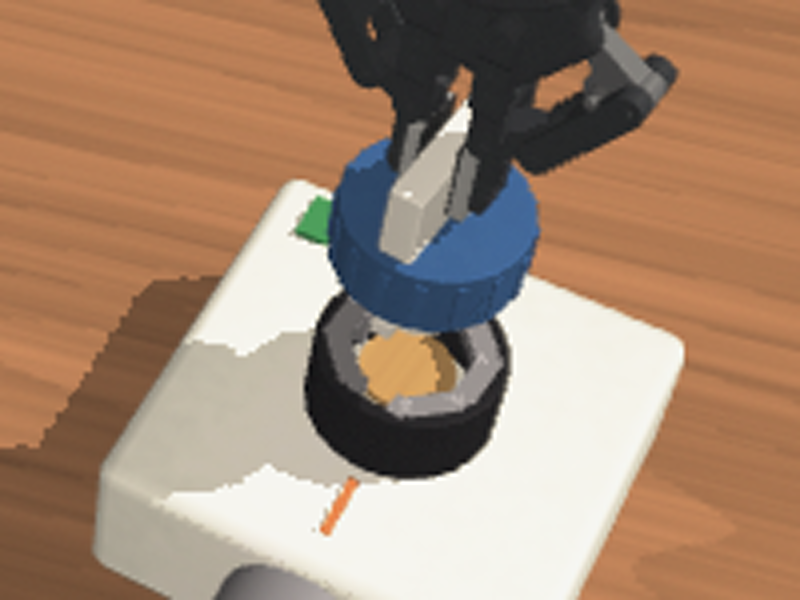

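```bash
python3 -c "
from h import *
for z in (162,192): print(z,proj('scene',np.array([595.8,160.1,z])),proj('top',np.array([595.8,160.1,z])))
for n in ('scene','top'):
  for d in ([5,0,0],[0,5,0]): print(n,d,proj(n,np.array([595.8,160.1,177])+d)-proj(n,np.array([595.8,160.1,177])))
  m=masks_of(n,'cartridge')[0]; ys,xs=np.nonzero(m['pixels']); print(m['conf'],xs.min(),xs.max(),ys.min(),ys.max())
  # predicted silhouette of canister
  P_=np.array([proj(n,np.array([595.8+36*np.cos(a),160.1+36*np.sin(a),z])) for a in np.linspace(0,6.28,90) for z in (162,192)]); print(P_.min(0),P_.max(0))
  a=cv2.imread('pics/p_%s.png'%n).astype(int); b=(a[...,0]>a[...,2]+40)&(a[...,0]>a[...,1]+15); k=np.zeros_like(b); c=P_.mean(0).astype(int); k[c[1]-40:c[1]+40,c[0]-40:c[0]+40]=1; ys,xs=np.nonzero(b&k); print('blue',xs.min(),xs.max(),ys.min(),ys.max())
"
```

```text
162 [455.50945815 251.98563125] [170.05757296 233.07870572]
192 [458.63003578 238.92080675] [162.71480111 229.3936061 ]
scene [5, 0, 0] [-0.65250491  2.53593398]
scene [0, 5, 0] [3.41864157 0.82465418]
0.95 432 484 216 272
[430.88870685 220.19206542] [484.07995613 271.53128618]
blue 432 484 225 272
top [5, 0, 0] [ 0.25253774 -3.68103395]
top [0, 5, 0] [-3.75056009 -0.07451642]
0.69 137 195 200 258
[134.93864044 202.44563228] [196.42682311 259.2151624 ]
blue 137 191 205 257
```

Emit:
step_arm(
  targets=[
    {"dp":[0.005,0.005,0.01],"angular":[0,0,0],"fingers":1},
    {"dp":[0.008,0.01,0.03],"angular":[0,0,-0.004],"fingers":1},
    {"dp":[0.008,0.012,0.06],"angular":[0,0,-0.004],"fingers":1},
    {"dp":[0.008,0.012,0.09],"angular":[0,0,-0.004],"fingers":1},
    {"dp":[0.008,0.012,0.12],"angular":[0,0,-0.004],"fingers":1},
    {"dp":[0.008,0.012,0.14],"angular":[0,0,-0.004],"fingers":1},
    {"dp":[0.008,0.012,0.14],"angular":[0,0,-0.004],"fingers":1},
    {"dp":[0.008,0.012,0.14],"angular":[0,0,-0.004],"fingers":1},
  ],
)

```text
time: 10.6
tool_pos: [595.2, 163.3, 170.5]
tcp_rot: [180.0, 0.0, 161.6]
ft_force: [0.3, 0.1, -1.5]
finger_gap: 13.4
grip_force: 68.3
```

```bash
python3 -c "
from h import *
go(595,163,166,161.7)
"
```

```text
t 10.6 tcp [595.2 163.3 170.5] [180.    0.  161.6] F [ 0.3  0.1 -1.5] T [-0.01 -0.01 -0.02] gap 13.4 grip 68.3
dp [ 0.    -0.001  0.023] ang z -0.0004
```

Emit:
step_arm(
  targets=[
    {"dp":[0,0,0.005],"angular":[0,0,0],"fingers":1},
    {"dp":[0,0,0.01],"angular":[0,0,0],"fingers":1},
    {"dp":[0,0,0.015],"angular":[0,0,0],"fingers":1},
    {"dp":[0,0,0.02],"angular":[0,0,0],"fingers":1},
    {"dp":[0,0,0.025],"angular":[0,0,0],"fingers":1},
    {"dp":[0,0,0.03],"angular":[0,0,0],"fingers":1},
    {"dp":[0,0,0.035],"angular":[0,0,0],"fingers":1},
    {"dp":[0,0,0.035],"angular":[0,0,0],"fingers":1},
  ],
)

```text
time: 11.6
tool_pos: [594.9, 163.3, 163.1]
tcp_rot: [-180.0, -0.0, 161.6]
ft_force: [0.3, -0.8, -1.7]
finger_gap: 13.1
grip_force: 68.3
```

```bash
python3 -c "
from h import *
go(595,163,161,161.7)
"
```

```text
t 11.6 tcp [594.9 163.3 163.1] [-180.    -0.   161.6] F [ 0.3 -0.8 -1.7] T [ 0.02  0.05 -0.01] gap 13.1 grip 68.3
dp [-0.001 -0.001  0.011] ang z -0.0004
```

Emit:
step_arm(
  targets=[
    {"dp":[0,0,0.0025],"angular":[0,0,0],"fingers":1},
    {"dp":[0,0,0.005],"angular":[0,0,0],"fingers":1},
    {"dp":[0,0,0.0075],"angular":[0,0,0],"fingers":1},
    {"dp":[0,0,0.01],"angular":[0,0,0],"fingers":1},
    {"dp":[0,0,0.0125],"angular":[0,0,0],"fingers":1},
    {"dp":[0,0,0.015],"angular":[0,0,0],"fingers":1},
    {"dp":[0,0,0.015],"angular":[0,0,0],"fingers":1},
    {"dp":[0,0,0.015],"angular":[0,0,0],"fingers":1},
  ],
)

```text
time: 12.6
tool_pos: [595.0, 163.3, 160.3]
tcp_rot: [180.0, -0.0, 161.6]
ft_force: [-0.5, -0.4, -1.9]
finger_gap: 12.4
grip_force: 68.3
```

```bash
python3 -c "
from h import *
go(595,163,158,161.7)
"
```

```text
t 12.6 tcp [595.  163.3 160.3] [180.   -0.  161.6] F [-0.5 -0.4 -1.9] T [ 0.02 -0.03  0.03] gap 12.4 grip 68.3
dp [-0.    -0.001  0.011] ang z -0.0004
```

Emit:
step_arm(
  targets=[
    {"dp":[0,0,0.0025],"angular":[0,0,0],"fingers":1},
    {"dp":[0,0,0.005],"angular":[0,0,0],"fingers":1},
    {"dp":[0,0,0.0075],"angular":[0,0,0],"fingers":1},
    {"dp":[0,0,0.01],"angular":[0,0,0],"fingers":1},
    {"dp":[0,0,0.0125],"angular":[0,0,0],"fingers":1},
    {"dp":[0,0,0.0125],"angular":[0,0,0],"fingers":1},
    {"dp":[0,0,0.0125],"angular":[0,0,0],"fingers":1},
    {"dp":[0,0,0.0125],"angular":[0,0,0],"fingers":1},
  ],
)

```text
time: 13.6
tool_pos: [595.0, 163.3, 157.8]
tcp_rot: [180.0, 0.0, 161.6]
ft_force: [-0.7, -0.0, -2.6]
finger_gap: 13.1
grip_force: 68.3
```

```bash
python3 -c "
from h import *
go(595,163,158,161.7)
"
```

```text
t 13.6 tcp [595.  163.3 157.8] [180.    0.  161.6] F [-0.7 -0.  -2.6] T [-0.   -0.02 -0.02] gap 13.1 grip 68.3
dp [-0.    -0.001 -0.001] ang z -0.0004
```

Emit:
step_arm(
  targets=[
    {"dp":[0,0,0.0025],"angular":[0,0,0],"fingers":1},
    {"dp":[0,0,0.005],"angular":[0,0,0],"fingers":1},
    {"dp":[0,0,0.0075],"angular":[0,0,0],"fingers":1},
    {"dp":[0,0,0.01],"angular":[0,0,0],"fingers":1},
    {"dp":[0,0,0.0125],"angular":[0,0,0],"fingers":1},
    {"dp":[0,0,0.0125],"angular":[0,0,0],"fingers":1},
    {"dp":[0,0,0.0125],"angular":[0,0,0],"fingers":1},
    {"dp":[0,0,0.0125],"angular":[0,0,0],"fingers":1},
  ],
)

```text
time: 14.6
tool_pos: [595.2, 163.3, 155.5]
tcp_rot: [180.0, 0.0, 161.6]
ft_force: [-1.2, -0.3, 3.8]
finger_gap: 12.6
grip_force: 69.1
```

```bash
python3 -c "
from h import *
go(595,163,158,161.7)
"
```

```text
t 14.6 tcp [595.2 163.3 155.5] [180.    0.  161.6] F [-1.2 -0.3  3.8] T [-0.11  0.38 -0.  ] gap 12.6 grip 69.1
dp [ 0.    -0.002 -0.013] ang z -0.0004
```

Emit:
step_arm(
  targets=[
    {"dp":[0,0,0.0025],"angular":[0,0,0],"fingers":1},
    {"dp":[0,0,0.005],"angular":[0,0,0],"fingers":1},
    {"dp":[0,0,0.0075],"angular":[0,0,0],"fingers":1},
    {"dp":[0,0,0.0075],"angular":[0,0,0],"fingers":1},
    {"dp":[0,0,0.0075],"angular":[0,0,0],"fingers":1},
    {"dp":[0,0,0.0075],"angular":[0,0,0],"fingers":1},
    {"dp":[0,0,0.0075],"angular":[0,0,0],"fingers":1},
    {"dp":[0,0,0.0075],"angular":[0,0,0],"fingers":1},
  ],
)

```text
time: 15.6
tool_pos: [595.1, 163.3, 153.8]
tcp_rot: [180.0, 0.0, 161.6]
ft_force: [-1.6, -0.3, 4.9]
finger_gap: 12.7
grip_force: 69.2
```

```bash
python3 -c "
from h import *
go(595,163,158,161.7)
"
```

```text
t 15.6 tcp [595.1 163.3 153.8] [180.    0.  161.6] F [-1.6 -0.3  4.9] T [-0.12  0.22  0.01] gap 12.7 grip 69.2
dp [-0.    -0.001 -0.021] ang z -0.0004
```

Emit:
step_arm(
  targets=[
    {"dp":[0,0,0.006],"angular":[0,0,0],"fingers":1},
    {"dp":[0,0,0.012],"angular":[0,0,0],"fingers":1},
    {"dp":[0,0,0.018],"angular":[0,0,0],"fingers":1},
    {"dp":[0,0,0.024],"angular":[0,0,0],"fingers":1},
    {"dp":[0,0,0.03],"angular":[0,0,0],"fingers":1},
    {"dp":[0,0,0.036],"angular":[0,0,0],"fingers":1},
    {"dp":[0,0,0.042],"angular":[0,0,0],"fingers":1},
    {"dp":[0,0,0.045],"angular":[0,0,0],"fingers":1},
  ],
)

```text
time: 16.6
tool_pos: [595.3, 163.3, 145.8]
tcp_rot: [180.0, 0.0, 161.6]
ft_force: [-4.0, -0.8, 11.2]
finger_gap: 12.9
grip_force: 70.3
```

```bash
python3 -c "
from h import *
go(595,163,158,161.7)
"
```

```text
t 16.6 tcp [595.3 163.3 145.8] [180.    0.  161.6] F [-4.  -0.8 11.2] T [-0.24  0.78  0.02] gap 12.9 grip 70.3
dp [ 0.001 -0.002 -0.061] ang z -0.0004
```

Emit:
step_arm(
  targets=[
    {"dp":[0,0,0.003],"angular":[0,0,0],"fingers":1},
    {"dp":[0.002,0,0.006],"angular":[0,0,0],"fingers":1},
    {"dp":[0.004,0,0.0075],"angular":[0,0,0],"fingers":1},
    {"dp":[0.005,0,0.0075],"angular":[0,0,0],"fingers":1},
    {"dp":[0.005,0,0.0075],"angular":[0,0,0],"fingers":1},
    {"dp":[0.005,0,0.0075],"angular":[0,0,0],"fingers":1},
    {"dp":[0.005,0,0.0075],"angular":[0,0,0],"fingers":1},
    {"dp":[0.005,0,0.0075],"angular":[0,0,0],"fingers":1},
  ],
)

```text
time: 17.6
tool_pos: [595.1, 163.4, 145.0]
tcp_rot: [180.0, 0.1, 161.6]
ft_force: [-1.5, -3.0, 12.0]
finger_gap: 12.7
grip_force: 70.4
```

```bash
python3 -c "
from h import *
go(595,163,158,161.7)
"
```

```text
t 17.6 tcp [595.1 163.4 145. ] [1.800e+02 1.000e-01 1.616e+02] F [-1.5 -3.  12. ] T [-0.46  0.5   0.09] gap 12.7 grip 70.4
dp [-0.    -0.002 -0.065] ang z -0.0005
```

Emit:
step_arm(
  targets=[
    {"dp":[0,0,0.002],"angular":[0,0,0.01],"fingers":1},
    {"dp":[0,0,0.003],"angular":[0,0,0.02],"fingers":1},
    {"dp":[0,0,0.003],"angular":[0,0,0.03],"fingers":1},
    {"dp":[0,0,0.003],"angular":[0,0,0.04],"fingers":1},
    {"dp":[0,0,0.003],"angular":[0,0,0.05],"fingers":1},
    {"dp":[0,0,0.003],"angular":[0,0,0.06],"fingers":1},
    {"dp":[0,0,0.003],"angular":[0,0,0.07],"fingers":1},
    {"dp":[0,0,0.003],"angular":[0,0,0.08],"fingers":1},
  ],
)

```text
time: 18.6
tool_pos: [595.6, 163.9, 144.8]
tcp_rot: [179.8, 0.2, 147.2]
ft_force: [-1.4, -0.4, 11.6]
finger_gap: 12.8
grip_force: 70.4
```

```bash
python3 -c "
from h import *
go(595,163,145,71.7)
"
```

```text
t 18.6 tcp [595.6 163.9 144.8] [179.8   0.2 147.2] F [-1.4 -0.4 11.6] T [-0.11  0.14  0.11] gap 12.8 grip 70.4
dp [ 0.    -0.005 -0.001] ang z 0.4193
```

Emit:
step_arm(
  targets=[
    {"dp":[0,0,0],"angular":[0,0,0.025],"fingers":1},
    {"dp":[0,0,0],"angular":[0,0,0.05],"fingers":1},
    {"dp":[0,0,0],"angular":[0,0,0.075],"fingers":1},
    {"dp":[0,0,0],"angular":[0,0,0.1],"fingers":1},
    {"dp":[0,0,0],"angular":[0,0,0.125],"fingers":1},
    {"dp":[0,0,0],"angular":[0,0,0.15],"fingers":1},
    {"dp":[0,0,0],"angular":[0,0,0.175],"fingers":1},
    {"dp":[0,0,0],"angular":[0,0,0.2],"fingers":1},
  ],
)

```text
time: 19.6
tool_pos: [595.8, 163.9, 144.9]
tcp_rot: [179.7, 0.0, 111.1]
ft_force: [-0.7, -0.5, 12.0]
finger_gap: 13.0
grip_force: 70.4
```

```bash
python3 -c "
from h import *
go(595,163,145,71.7)
"
```

```text
t 19.6 tcp [595.8 163.9 144.9] [179.7   0.  111.1] F [-0.7 -0.5 12. ] T [-0.06  0.01  0.11] gap 13.0 grip 70.4
dp [-0.003 -0.005 -0.001] ang z 0.2188
```

Emit:
step_arm(
  targets=[
    {"dp":[0,0,0],"angular":[0,0,0.03],"fingers":1},
    {"dp":[0,0,0],"angular":[0,0,0.06],"fingers":1},
    {"dp":[0,0,0],"angular":[0,0,0.09],"fingers":1},
    {"dp":[0,0,0],"angular":[0,0,0.12],"fingers":1},
    {"dp":[0,0,0],"angular":[0,0,0.15],"fingers":1},
    {"dp":[0,0,0],"angular":[0,0,0.175],"fingers":1},
    {"dp":[0,0,0],"angular":[0,0,0.195],"fingers":1},
    {"dp":[0,0,0],"angular":[0,0,0.2],"fingers":1},
  ],
)

```text
time: 20.6
tool_pos: [595.8, 163.9, 144.9]
tcp_rot: [179.8, -0.1, 75.2]
ft_force: [0.6, -0.7, 11.6]
finger_gap: 12.5
grip_force: 70.4
```

```bash
python3 -c "
from h import *
go(595,163,145,71.7)
"
```

```text
t 20.6 tcp [595.8 163.9 144.9] [ 1.798e+02 -1.000e-01  7.520e+01] F [ 0.6 -0.7 11.6] T [-0.14  0.06  0.08] gap 12.5 grip 70.4
dp [-0.005 -0.003 -0.001] ang z 0.0192
```

Emit:
step_arm(
  targets=[
    {"dp":[0,0,0],"angular":[0,0,0.006],"fingers":1},
    {"dp":[0,0,0],"angular":[0,0,0.012],"fingers":1},
    {"dp":[0,0,0],"angular":[0,0,0.018],"fingers":1},
    {"dp":[0,0,0],"angular":[0,0,0.024],"fingers":1},
    {"dp":[0,0,0],"angular":[0,0,0.03],"fingers":1},
    {"dp":[0,0,0],"angular":[0,0,0.03],"fingers":1},
    {"dp":[0,0,0],"angular":[0,0,0.03],"fingers":1},
    {"dp":[0,0,0],"angular":[0,0,0.03],"fingers":1},
  ],
)

```text
time: 21.6
tool_pos: [595.8, 163.9, 144.9]
tcp_rot: [179.8, -0.1, 69.8]
ft_force: [0.6, 0.3, 12.4]
finger_gap: 12.7
grip_force: 70.4
```

```bash
python3 -c "
from h import *
go(595,163,145,71.7)
"
```

```text
t 21.6 tcp [595.8 163.9 144.9] [ 1.798e+02 -1.000e-01  6.980e+01] F [ 0.6  0.3 12.4] T [-0.06  0.04  0.02] gap 12.7 grip 70.4
dp [-0.006 -0.002 -0.   ] ang z -0.0104
```

Emit:
step_arm(
  targets=[
    {"dp":[0,0,0],"angular":[0,0,0.004],"fingers":1},
    {"dp":[0,0,0],"angular":[0,0,0.008],"fingers":1},
    {"dp":[0,0,0],"angular":[0,0,0.012],"fingers":1},
    {"dp":[0,0,0],"angular":[0,0,0.016],"fingers":1},
    {"dp":[0,0,0],"angular":[0,0,0.02],"fingers":1},
    {"dp":[0,0,0],"angular":[0,0,0.02],"fingers":1},
    {"dp":[0,0,0],"angular":[0,0,0.02],"fingers":1},
    {"dp":[0,0,0],"angular":[0,0,0.02],"fingers":1},
  ],
)

```text
time: 22.6
tool_pos: [595.5, 164.1, 144.8]
tcp_rot: [179.8, -0.1, 66.2]
ft_force: [-1.7, 0.6, 13.0]
finger_gap: 12.8
grip_force: 70.5
```

```bash
python3 -c "
from h import *
go(595,163,145,71.7)
"
```

```text
t 22.6 tcp [595.5 164.1 144.8] [ 1.798e+02 -1.000e-01  6.620e+01] F [-1.7  0.6 13. ] T [-0.04  0.18  0.24] gap 12.8 grip 70.5
dp [-0.006 -0.    -0.001] ang z -0.0303
```

Emit:
step_arm(
  targets=[
    {"dp":[0,0,0],"angular":[0,0,-0.01],"fingers":1},
    {"dp":[0,0,0],"angular":[0,0,-0.02],"fingers":1},
    {"dp":[0,0,0],"angular":[0,0,-0.029],"fingers":1},
    {"dp":[0,0,0],"angular":[0,0,-0.029],"fingers":1},
    {"dp":[0,0,-0.005],"angular":[0,0,-0.029],"fingers":1},
    {"dp":[0,0,-0.01],"angular":[0,0,-0.029],"fingers":1},
    {"dp":[0,0,-0.015],"angular":[0,0,-0.029],"fingers":1},
    {"dp":[0,0,-0.02],"angular":[0,0,-0.029],"fingers":1},
  ],
)

```text
time: 23.6
tool_pos: [595.5, 164.0, 148.5]
tcp_rot: [179.8, -0.1, 71.4]
ft_force: [0.5, 0.0, 8.9]
finger_gap: 12.7
grip_force: 70.0
```

```bash
python3 -c "
from h import *
go(595,163,145,71.7)
"
```

```text
t 23.6 tcp [595.5 164.  148.5] [ 1.798e+02 -1.000e-01  7.140e+01] F [0.5 0.  8.9] T [ 0.1  -0.15  0.04] gap 12.7 grip 70.0
dp [-0.006 -0.001  0.017] ang z -0.0014
```

Emit:
step_arm(
  newtons=20,
  targets=[
    {"dp":[0,0,-0.004],"angular":[0,0,0],"fingers":1},
    {"dp":[0,0,-0.0075],"angular":[0,0,0],"fingers":1},
    {"dp":[0,0,-0.0075],"angular":[0,0,0],"fingers":1},
    {"dp":[0,0,-0.0075],"angular":[0,0,0],"fingers":0.75},
    {"dp":[0,0,-0.0075],"angular":[0,0,0],"fingers":0.6},
    {"dp":[0,0,-0.0075],"angular":[0,0,0],"fingers":0.4},
    {"dp":[0,0,-0.0075],"angular":[0,0,0],"fingers":0.2},
    {"dp":[0,0,-0.0075],"angular":[0,0,0],"fingers":0},
  ],
)

```text
time: 24.6
tool_pos: [594.0, 163.6, 148.1]
tcp_rot: [-180.0, 0.0, 71.4]
ft_force: [0.9, -0.2, -0.9]
finger_gap: 83.9
grip_force: 0.0
```

Emit:
step_arm(
  targets=[
    {"dp":[0,0,0],"angular":[0,0,0],"fingers":0},
    {"dp":[0,0,0],"angular":[0,0,0],"fingers":0},
    {"dp":[0,0,-0.05],"angular":[0,0,0],"fingers":0},
    {"dp":[0,0,-0.15],"angular":[0,0,0],"fingers":0},
    {"dp":[0,0,-0.3],"angular":[0,0,0],"fingers":0},
    {"dp":[0,0,-0.45],"angular":[0,0,0],"fingers":0},
    {"dp":[0,0,-0.6],"angular":[0,0,0],"fingers":0},
    {"dp":[0,0,-0.6],"angular":[0,0,0],"fingers":0},
  ],
)

```text
time: 25.6
tool_pos: [596.0, 164.0, 273.8]
tcp_rot: [179.6, -0.2, 71.4]
ft_force: [-0.3, 0.5, 0.1]
finger_gap: 85.3
grip_force: 0.0
```

```bash
python3 -c "
from h import *
go(595,163,145,71.7)
a=snapshot('scene'); cv2.imwrite('pics/e1.png',cv2.resize(a[190:340,350:550],(800,600),interpolation=cv2.INTER_CUBIC))
snapshot('top')
for n in ('scene','top'):
  for k,z in (('cartridge',86),('cartridge_bar',161)):
    for r in pinpoint(n,k)[:1]: print(n,k,r,atz(n,r['at'],z))
# predicted canister top edge rows for locked (z top=86+58) 
P_=np.array([proj('scene',np.array([595.3+36*np.cos(a),163.3+36*np.sin(a),z])) for a in np.linspace(0,6.28,90) for z in (114,144)]); print(P_.min(0),P_.max(0))
b=a.astype(int);m=(b[...,0]>b[...,2]+40)&(b[...,0]>b[...,1]+15);m[:190]=0;m[340:]=0;m[:,:400]=0;m[:,520:]=0
ys,xs=np.nonzero(m);print(xs.min(),xs.max(),ys.min(),ys.max())
"
```

```text
t 25.6 tcp [596.  164.  273.8] [179.6  -0.2  71.4] F [-0.3  0.5  0.1] T [0.02 0.03 0.05] gap 85.3 grip 0.0
dp [-0.006 -0.003  0.644] ang z -0.0014
scene cartridge {'at': [450.8, 284.1], 'conf': 0.55} [597.91138273 164.53079318  86.        ]
scene cartridge_bar {'at': [456.2, 251.4], 'conf': 0.63} [593.54796487 160.84460502 161.        ]
top cartridge_bar {'at': [167.9, 231.8], 'conf': 0.64} [597.67380951 163.49574129 161.        ]
[429.28112272 241.26516505] [480.34641233 291.13718902]
431 480 252 291
```

View pics/e1.png

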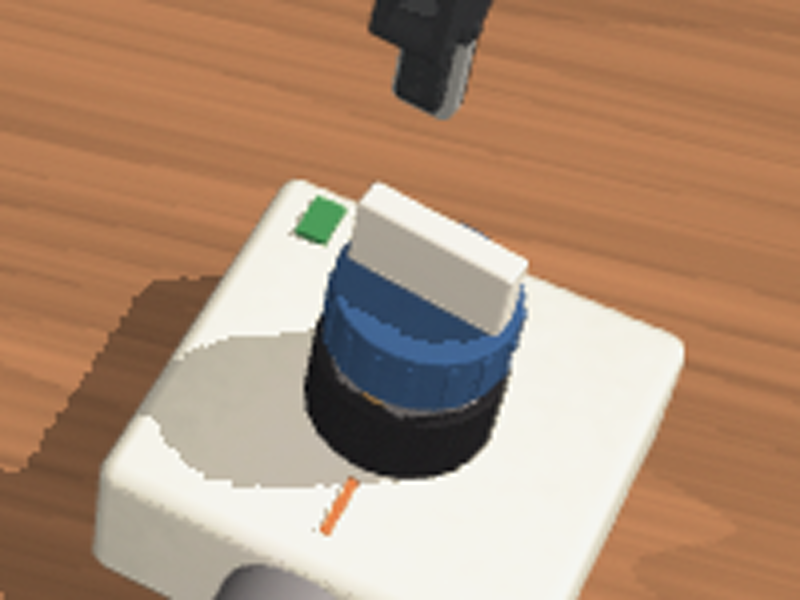

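The cartridge sits upright in the port with its bar crosswise to the index line. The canister's lower edge is at row 291, matching the predicted locked height, and the gripper is clear.

```bash
python3 -c "
from bench import *
print(hand_in())"
```

```text
the job is handed in; nothing more can be done
None
```

The fresh cartridge is pushed in, twisted clockwise and released in the port, sitting at the predicted locked height in the last picture; the job is handed in, but no verdict came back.

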